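# Put a freshly bound book to press on the craft table

### The arm

A 7-joint arm with a two-finger parallel gripper is mounted at the origin on the work surface. World frame = base frame: x ahead of the robot, y to its left, z up, the work surface at z = 0. Lengths are in m, angles in rad, forces in N, time in s.
With the tool pointing down it reaches from about 0.425 to 0.95 m from the base axis. Payload 4.7 kg.
Tool frame: the origin (TCP) lies between the finger pads; the fingertips stand bot.finger_overhang ahead of it and the grasp point (between the pads) lies 11 mm behind it (bot.finger_overhang is the distance from the TCP to the fingertips, in m); z points along the fingers, y is the line along which they close (so a half turn about z gives the same grasp; the last joint's range is limited). The gripper opens to 85 mm and grips with 20 to 120 N. Pads are 22 mm wide; open, the fingers measure 114 mm over their backs; the gripper's body (76 mm by 85 mm) begins 54 mm behind the grasp point. The pads swing forward as they close: fully open they stand 13 mm farther back than shut.
Start: joints at [1.119, 0.469, -0.049, 1.532, 0.024, 1.141, -0.082], TCP at [0.277, -0.616, 0.239] pointing down, gripper open.
Joint ranges: [-2.59, 2.59], [-0.33, 1.99], [-1.39, 1.29], [0.1, 2.45], [-1.04, 4.18], [0.21, 1.99], [-2.66, 2.66]. Speed limits (rad/s): [2.57, 2.57, 3.14, 3.14, 3.14, 3.14, 3.14].

### API

Orientations are given as a unit quaternion [x, y, z, w].
In Python, from station import bot gives the robot as it stands.
- The arm moves only by the tool arm_command, never from a script. Its argument "increments" is a list of rows, each a list of 6 numbers: the shift along the tool's x, y, z in units of 2.5 cm (1.0 is 2.5 cm), then the turn, a rotation vector about the tool's x, y, z in units of 0.1 rad (1.0 is 0.1 rad). A call has 1 to 12 rows; each row shifts and turns the commanded pose from where the row before left it, along the tool's axes as they then stand; what a row does not reach is not made up. A row lasts 1/10 s, in which the tool goes at most 50 mm and 8.59 degrees, less where a joint would pass 70% of its speed; a pose out of reach is approached as far as the arm can. A call with a number of a shift or a turn outside -1 to 1 is refused whole. A call with a gripper value outside its range is refused whole. "hand" is the opening, from 0 (shut) to 1 (fully open), set as the call begins (left out, the last holds). The fingers move at their own pace and stop on an object; "force" is the grip in N (left out, the last holds). Time passes only in rows, so rows that do not move let the fingers close. It gives the time, the measured TCP pose, the force, the opening and the grip force at its end, in the units of the state.
- bot.state(): the state, without advancing time (a new reading comes with each control period).
- bot.capture(name): name is "side" or "top" or "wrist"; returns (picture, depth): 480x640x3 uint8, red, green, blue; 480x640 float32, m along the optical axis (not along the pixel's ray), 0 where there is no reading.
- bot.camera_info(name): a dict with "camera_matrix" (3x3 intrinsics, pixels), "eye" and "attitude" of the camera in the world. Camera axes: x right, y down, z forward; pixel columns grow to the right and rows downward; lengths in m; the calibration is good to about 2 mm. A picture is of the moment at which its call begins: read the wrist's pose just before it. camera_info takes no time and is no camera call; for the wrist camera it gives the pose at the moment of the call.
- bot.hand_in(): hands the job in; it is judged then, once.
Trained networks look in the newest picture that a camera, given by its name, has taken for a name from the list of things; names that differ only in an ending like _2 or _b are one class to them, and where a whole thing is asked for, a point or a joint stands for the part that bears it (a point fixed in the world has none). Each returns a list of dicts, best first, with "conf" (0 to 1); they miss things now and then, are a little off and sometimes report something else, mostly with a low value. They report only what shows in the picture. A call takes as long as a camera call. They do not tell look-alikes from the thing itself.
- bot.silhouettes(camera, target): "pixels" (480x640 bool, what is visible of it) and "extent" ([centre column, centre row, width, height] in pixels, round what is visible of it).
The state is a dict: "t": time; "joint_pos": joint angles; "joint_velocities": joint speeds; "joint_efforts": joint torques, N m; "ee_pos": TCP position; "ee_rot": TCP orientation; "contact_force": force on the tool from outside, world axes, zero at the start; "torque": the same for the moment, N m; "gripper_width": finger opening in m; "grasp_force": force on a finger pad.
Only numpy, scipy, OpenCV 4.12 (cv2) and the standard library are available. Lean on these libraries where they do the work, as an engineer would, in place of code of your own. Each camera call takes 0.05 s, during which the arm holds its last target. There are 200 camera calls.

### The job

Put the thick, freshly bound book to press. Pull the knob of the wooden jig's bolt fully out, push the book flat along the table through the jig's open end until it lies against the back bar, then push the knob fully home so that the bolt stands behind the book. Last, set the steel weight by its handle gently and flat on the middle of the book, let go, and leave everything else on the table where it is.

Things in the scene. Friction and masses are not known exactly. Their poses are not given: they have to be found in the camera images.
- jig: Pressing jig of brown wood, fixed to the table. Origin: on the table, at the centre of the spot where the book must lie. x points into the bay (the way to push), the mouth is open to -x, z is up. Side rails 22 mm high, inner faces at y = +-56.5 mm, from x = -30 to 90 mm. Back bar: inner face at x = 75 mm, 28 mm high. The bay has no floor: the book slides on the table.
- mouth (a point): Point on the table in the middle of the jig's mouth, at jig x = -73 mm, y = 0, axes as the jig's. Here the flared lead-ins (22 mm high) start, about 154 mm apart, narrowing to the rails. On the +y side stands a fixed steel bolt bridge, jig x -105 to -71, y 80 to 102 mm, 30 mm high, on a 4 mm thick plate (jig x -115 to -55, y 80 to 110 mm).
- bolt (a joint): Slide of the jig's bolt, m: 0 = home (bar across the mouth), 0.055 = fully out, towards jig +y. Starts at 0 to 0.012. Friction about 3 N; stays where left. Steel bar 16 mm wide (jig x -96 to -80 mm), 6 to 22 mm above the table; its tip is at jig y = 18 mm when home, 73 mm when out. With the book against the back bar, it clears the book's rear end by 6 mm.
- knob (a point): Grip point on the axis of the bolt's upright round black knob, 42 mm above the table, at jig x = -88 mm, y = 118 mm + joint value. The knob is 26 to 28 mm in diameter and its top is 58 mm above the table, so it can be gripped from above with any yaw.
- book: The thick grey cloth-bound book, loose, flat on the table before the jig's mouth: a block 148 mm long (its x), 105 mm wide (its y), 30 mm thick, about 0.34 kg, too wide to grip. Origin: centre of its underside. Its x points roughly, not exactly, along the jig's x at the start, and it may lie to one side of the jig's middle line.
- weight: Pressing weight, loose: dark steel block 84 x 52 mm (x, y), 24 mm high, about 0.8 kg, with an upright wooden handle on top. Origin: centre of its underside.
- weight_handle (a point): Grip point in the weight's wooden handle, 45 mm above the weight's underside. The handle is 62 mm long along the weight's x, 18 mm thick along its y, from 24 to 62 mm above the underside.
- glue: Bystander: standing white glue bottle, 44 mm diameter, 130 mm high. Origin: centre of underside.
- brush_cup: Bystander: red cup of brushes, 80 mm diameter at the rim, 165 mm high with the brushes. Origin: centre of underside.
- tape: Bystander: roll of tape lying flat, 90 mm diameter, 24 mm high. Origin: centre of underside.
- notebook: Bystander: small thin brown notebook lying flat, 110 x 75 x 14 mm. Origin: centre of underside.
- gift_box: Bystander: closed yellow box 100 x 100 x 60 mm. Origin: centre of underside.
- bowl: Bystander: empty white bowl, 90 mm diameter, 50 mm high. Origin: centre of underside.
There are look-alikes about, which are no part of the job. There is more than one size of the book; the one meant has the size given above. Leave any red look-alike of the weight alone.

How it is judged:
By the outcome, as a careful person would: the job done as asked, in the order asked, and still so for the second after the job is handed in, with the robot touching nothing.
It also fails if it takes over 72 s, if anything falls off the work surface, if the arm or the gripper's body presses on something with over 40 N, if the wrist force passes 120 N, or if a joint passes its speed limit or range.

## Working session

There is one attempt and no reset: what is moved stays moved. The work goes in short steps, Python scripts to look and compute and a tool call to move; the robot and the scene stay as the last step left them, time stands still between calls to the robot, and variables do not carry over. Pictures are saved under pics/ and viewed, at most 10 in all, crops included, and the job is handed in when it is done.

Besides the shell and the picture viewer there is one more tool, called after "Emit:" by a JSON object that holds its "api" and its "payload", one argument or row to a line. arm_command: Moves the arm, as the interface text tells. Shifts and turns lie within -1 to 1; 1 stands for 2.5 cm of shift or 0.1 rad of turn. Its arguments: {"type":"object","properties":{"increments":{"type":"array","items":{"type":"array","items":{"type":"number"}}},"hand":{"type":"number"},"force":{"type":"number"}},"required":["increments"]}

```bash
mkdir -p pics; ls
cat > h.py <<'E'
import numpy as np, cv2
from station import bot
from scipy.spatial.transform import Rotation as R
def cam(n):
    c=bot.camera_info(n); K=np.array(c["camera_matrix"]); a=np.array(c["attitude"],float)
    M=R.from_quat(a).as_matrix() if a.size==4 else a.reshape(3,3)
    return K,np.array(c["eye"]),M
def cloud(n,d):
    K,e,M=cam(n); v,u=np.mgrid[:480,:640]
    P=np.stack([(u-K[0,2])/K[0,0]*d,(v-K[1,2])/K[1,1]*d,d],-1)
    return P@M.T+e
E
python3 - <<'E'
from h import *
s=bot.state(); print({k:np.round(v,3) for k,v in s.items()}, bot.finger_overhang)
for n in("top","side"):
    im,d=bot.capture(n); cv2.imwrite(f"pics/{n}0.png",im[...,::-1]); np.save(f"{n}0.npy",d)
    print(n,cam(n))
    P=cloud(n,d)
    for t in("jig","bolt","knob","book","weight","weight_handle","glue","brush_cup","tape","notebook","gift_box","bowl"):
        for r in bot.silhouettes(n,t):
            m=r["pixels"]&(d>0); 
            q=P[m]; z=np.percentile(q[:,2],95); tp=q[q[:,2]>z-.006]
            print(t,round(r["conf"],2),np.round(r["extent"]),m.sum(),"z",round(z,3),"med",np.round(np.median(tp,0),3))
E
```

```text
pics
{'t': np.float64(0.0), 'joint_pos': array([ 1.119,  0.469, -0.049,  1.534,  0.024,  1.141, -0.082]), 'joint_velocities': array([-0.   , -0.001, -0.   , -0.   , -0.   ,  0.002,  0.001]), 'joint_efforts': array([-0.0000e+00, -5.1032e+01, -4.6000e-02, -2.3771e+01,  1.1000e-02,
        7.0000e-03, -0.0000e+00]), 'ee_pos': array([ 0.277, -0.615,  0.238]), 'ee_rot': array([ 0.978,  0.21 , -0.   , -0.001]), 'contact_force': array([-0.21 ,  0.659,  0.752]), 'torque': array([-0.019, -0.02 ,  0.068]), 'grasp_force': np.float64(0.0), 'gripper_width': np.float64(0.085)} 0.008
top (array([[575.11380394,   0.        , 320.23533594],
       [  0.        , 575.11380394, 231.95471941],
       [  0.        ,   0.        ,   1.        ]]), array([0.23488798, 0.0249563 , 1.26738358]), array([[-0.06578696, -0.97578057,  0.20862493],
       [-0.99781533,  0.06306329, -0.0196875 ],
       [ 0.00605411, -0.20946433, -0.97779755]]))
jig 0.97 [373. 224. 110. 100.] 2339 z 0.041 med [ 0.607 -0.027  0.057]
bolt 0.93 [331. 198.  18.  57.] 357 z 0.06 med [ 0.61  -0.027  0.058]
knob 0.63 [332. 202.  13.  56.] 
[... 1957 characters left out ...]
809 z 0.06 med [ 0.474 -0.339  0.059]
weight 0.56 [110. 269.  54.  91.] 2904 z 0.162 med [0.651 0.328 0.161]
weight_handle 0.91 [464. 204.  41.  33.] 1034 z 0.06 med [ 0.344 -0.378  0.059]
weight_handle 0.62 [411. 192.  33.  38.] 758 z 0.06 med [ 0.471 -0.337  0.059]
glue 0.97 [357. 256.  23.  58.] 1026 z 0.127 med [ 0.378 -0.021  0.127]
brush_cup 0.71 [111. 269.  54.  88.] 2690 z 0.162 med [0.65  0.329 0.161]
tape 0.67 [196. 237.  43.  34.] 956 z 0.024 med [0.723 0.115 0.022]
notebook 0.71 [301. 189.  51.  31.] 931 z 0.014 med [ 0.69  -0.187  0.012]
gift_box 0.56 [337. 165.  52.  41.] 1608 z 0.06 med [ 0.679 -0.316  0.058]
bowl 0.73 [156. 386.  60.  52.] 2409 z 0.049 med [0.426 0.4   0.048]
```

View pics/top0.png

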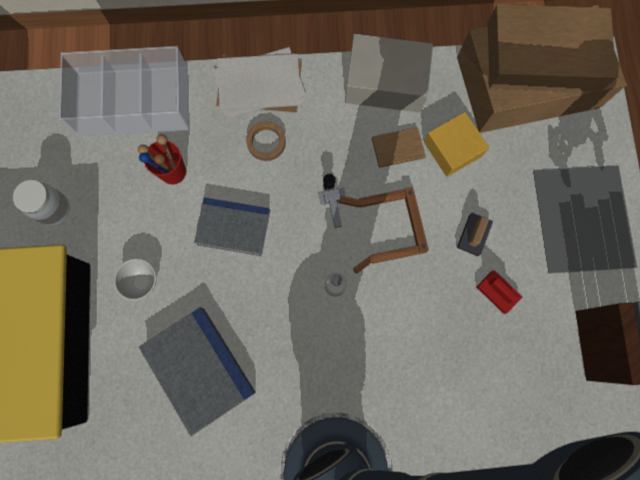

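View pics/side0.png

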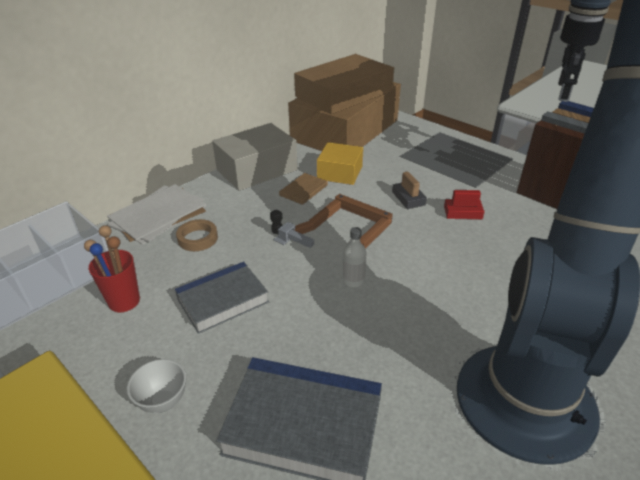

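Candidates: the books are at px (231,225), small, and (199,371), large. The weights are at px (473,235), dark, and (498,292), red. By description I want the small book and the dark weight. Next I check sizes from depth and get the wrist camera's mounting.

Run:
```python
from h import *
s=bot.state(); K,e,M=cam("wrist"); T=R.from_quat(s["ee_rot"]).as_matrix()
print("cam in tool",np.round(T.T@(e-s["ee_pos"]),3)); print(np.round(T.T@M,2),K[0,0])
d=np.load("top0.npy"); P=cloud("top",d)
d2=np.load("side0.npy"); P2=cloud("side",d2)
def rect(c,r,z0,z1):
    out=[]
    for Q in(P,P2):
        q=Q.reshape(-1,3); q=q[(np.hypot(*(q[:,:2]-c).T)<r)&(q[:,2]>z0)&(q[:,2]<z1)]
        b=cv2.minAreaRect((q[:,:2]*1000).astype(np.float32)); print(len(q),np.round(b[0],1),np.round(b[1],1),round(b[2],1),"z",np.round(np.median(q[:,2]),4))
rect([.527,.195],.11,.024,.04); rect([.22,.28],.17,.03,.055)
rect([.475,-.341],.05,.045,.07); rect([.475,-.341],.06,.015,.032)
im=cv2.imread("pics/top0.png"); cv2.imwrite("pics/crop1.png",np.hstack([cv2.resize(im[175:265,180:290],None,fx=3.2,fy=3.2,interpolation=2),cv2.resize(im[195:285+30,440:530+16],(254,288),interpolation=2)]))
```

```text
cam in tool [ 0.081 -0.    -0.135]
[[ 0.   -0.95 -0.32]
 [ 1.    0.   -0.  ]
 [ 0.   -0.32  0.95]] 362.23189218421055
3122 [528.3 194.1] [149.  106.9] 76.6 z 0.0309
3034 [528.3 194.1] [149.1 110.4] 76.7 z 0.0288
7806 [223. 277.] [213.9 152.3] 29.7 z 0.0442
13330 [223.2 277.2] [213.4 154.6] 29.8 z 0.0421
272 [ 475.7 -343.3] [19.  62.9] 62.7 z 0.0618
184 [ 476.5 -341.8] [19.2 61.7] 63.8 z 0.0576
590 [ 476.2 -343.9] [52.8 85.8] 62.6 z 0.0247
339 [ 476.1 -341.7] [53.7 87.5] 63.0 z 0.0219
```

View pics/crop1.png

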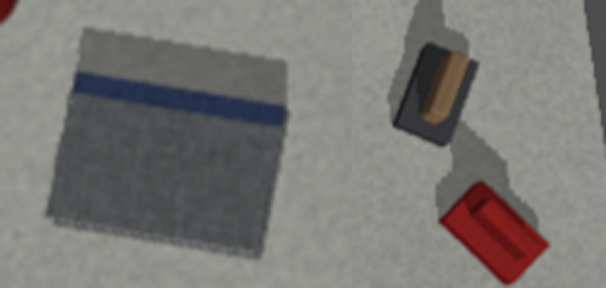

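Emit:
{"api": "arm_command", "payload": {
  "increments": [
    [0.5,-0.4,0,0,0,0],
    [1,-0.83,0,0,0,0],
    [1,-0.83,0,0,0,0],
    [1,-0.83,0,0,0,0],
    [1,-0.83,0,0,0,0],
    [1,-0.83,0,0,0,0],
    [1,-0.83,0,0,0,0],
    [1,-0.83,0,0,0,0],
    [1,-0.83,0,0,0,0],
    [1,-0.83,0,0,0,0],
    [1,-0.83,0,0,0,0],
    [1,-0.83,0,0,0,0]
  ],
  "hand": 1
}}

```text
t: 2.5
ee_pos: [0.4418, -0.2777, 0.2396]
ee_rot: [0.978, 0.21, 0.0, 0.0]
contact_force: [0.1, -0.3, 0.9]
gripper_width: 0.0855
grasp_force: 0.0
```

Emit:
{"api": "arm_command", "payload": {
  "increments": [
    [1,-0.83,0,0,0,0],
    [1,-0.83,0,0,0,0],
    [1,-0.83,0,0,0,0],
    [1,-0.83,0,0,0,0],
    [1,-0.83,0,0,0,0],
    [0.5,-0.4,0,0,0,0],
    [0,0,0,0,0,0],
    [0,0,0,0,0,0]
  ]
}}

```text
t: 3.3
ee_pos: [0.5196, -0.1201, 0.2393]
ee_rot: [0.978, 0.21, -0.0, 0.0]
contact_force: [-0.9, -0.6, 0.5]
gripper_width: 0.0854
grasp_force: 0.0
```

Run:
```python
from h import *
s=bot.state(); print(s["t"],s["ee_pos"],s["ee_rot"])
im,d=bot.capture("wrist"); cv2.imwrite("pics/w1.png",im[...,::-1]); P=cloud("wrist",d); np.save("w1.npy",P)
for t in("knob","bolt","jig"):
    for r in bot.silhouettes("wrist",t):
        q=P[r["pixels"]&(d>0)]; z=np.percentile(q[:,2],95);tp=q[q[:,2]>z-.006]
        print(t,r["conf"],np.round(r["extent"]),z,np.round(np.median(tp,0),4))
```

```text
3.3 [ 0.51955126 -0.12009505  0.239296  ] [ 9.77658410e-01  2.10199591e-01 -2.99546878e-04  2.75287178e-04]
knob 0.94 [253. 114.  46. 135.] 0.05854785951678387 [ 0.6119 -0.0286  0.0573]
bolt 0.96 [255. 114.  52. 133.] 0.05859008836017824 [ 0.6118 -0.0286  0.0573]
jig 0.61 [331. 180. 203. 273.] 0.056205820567114276 [ 0.6118 -0.0287  0.0573]
```

View pics/w1.png

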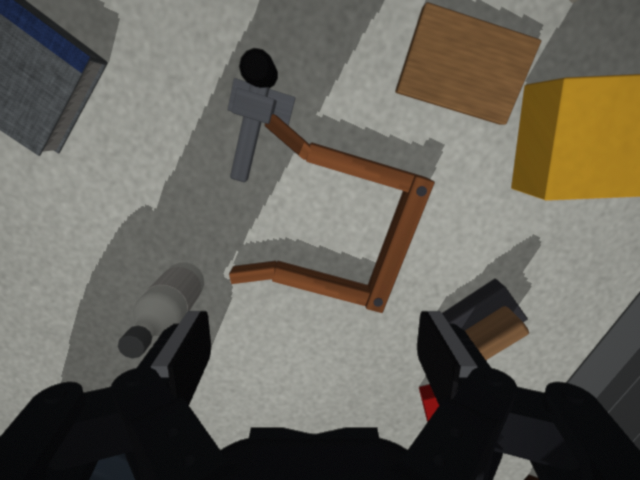

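The picture shows the knob at (258,65), the bolt bar at (245,150), the jig frame at (230–430, 120–310), and the glue bottle at (165,305) on the jig's −y side. Now I fit the jig pose.

```bash
cat > fit.py <<'E'
from h import *
from scipy.optimize import least_squares
P=np.load("w1.npy").reshape(-1,3)
def loc(p,Q):
    c,s=np.cos(p[2]),np.sin(p[2]); D=Q[:,:2]-p[:2]; return D@np.array([[c,-s],[s,c]])
p=np.array([.506,-.133,-1.41])
Q=P[(P[:,2]>.012)&(P[:,2]<.034)&(np.hypot(P[:,0]-.506,P[:,1]+.133)<.16)]
for it in range(6):
    L=loc(p,Q); x,y=L.T
    up=(x>-22)&(x<65)&(abs(y-.064)<.02); lo=(x>-.022)&(x<65e-3)&(abs(y+.064)<.02); up=(x>-.022)&(x<.065)&(abs(y-.064)<.02)
    bk=(abs(y)<.045)&(abs(x-.083)<.02)
    e=lambda v,k:np.percentile(v,k)
    # lines through mid of rails
    au,bu=np.polyfit(x[up],y[up],1); al,bl=np.polyfit(x[lo],y[lo],1); ab,bb=np.polyfit(y[bk],x[bk],1)
    dth=(au*up.sum()+al*lo.sum()-ab*bk.sum())/(up.sum()+lo.sum()+bk.sum())
    iu,il,ib=e(y[up],2),e(y[lo],98),e(x[bk],2)
    dy=(bu+bl)/2; dx=ib-.075
    c,s=np.cos(p[2]),np.sin(p[2]); p=p+[c*dx-s*dy,s*dx+c*dy,dth]
print(np.round(p,4),"inner",iu,il,ib,"outer",e(y[up],98),e(y[lo],2),e(x[bk],98),"slopes",au,al,ab,"z",np.median(Q[bk][:,2]),np.median(Q[up][:,2]))
np.save("jig.npy",p)
K=P[(np.hypot(P[:,0]-.612,P[:,1]+.029)<.03)&(P[:,2]>.045)]
k=cv2.minEnclosingCircle((K[:,:2]*1000).astype(np.float32)); print("knob",k, "jig frame",loc(p,np.array([[k[0][0]/1e3,k[0][1]/1e3]])))
print("glue,book in jig",loc(p,np.array([[.379,-.022],[.5283,.194],[.656,.328]])))
B=P[(P[:,2]>.012)&(P[:,2]<.026)];l=loc(p,B);m=(l[:,0]>-.1)&(l[:,0]<-.076)&(l[:,1]>-.01)&(l[:,1]<.078);print("bolt tip y",np.percentile(l[m,1],1),np.percentile(l[m,0],[2,98]))
E
python3 fit.py
```

```text
[ 0.5059 -0.131  -1.4352] inner 0.055737831693209415 -0.057341517732766495 0.07499998256783577 outer 0.0732085892950339 -0.07450735769166941 0.09408872274918423 slopes 0.0009317095123878078 3.178396541596083e-05 0.0010832553215889794 z 0.027683996434277297 0.021838311604543553
knob ((612.0230712890625, -27.85271453857422), 14.127111434936523) jig frame [[-0.0878389   0.11913314]]
glue,book in jig [[-0.12514178 -0.11095923]
 [-0.31897381  0.06617245]
 [-0.43447894  0.21081634]]
bolt tip y 0.02007320001462087 [-0.09517753 -0.07973237]
```

Emit:
{"api": "arm_command", "payload": {
  "increments": [
    [0.81,-0.31,0,0,0,0],
    [0.81,-0.31,0,0,0,0],
    [0.81,-0.31,0,0,0,0],
    [0.81,-0.31,0,0,0,0],
    [0.81,-0.31,0,0,0,0],
    [0.81,-0.31,0,0,0,0],
    [0,0,1,0,0,0.96],
    [0,0,1,0,0,0.96],
    [0,0,1,0,0,0.96],
    [0,0,1,0,0,0],
    [0,0,0.5,0,0,0],
    [0,0,0,0,0,0]
  ]
}}

```text
t: 4.7
ee_pos: [0.6106, -0.0288, 0.125]
ee_rot: [0.998, 0.067, -0.002, -0.0]
contact_force: [-0.1, -0.2, -0.0]
gripper_width: 0.0851
grasp_force: 0.0
```

```bash
cat > to.py <<'E'
import sys
from h import *
# usage: to.py x y z [theta] -> shift in present tool axes (units), turn units
s=bot.state(); T=R.from_quat(s["ee_rot"]).as_matrix(); a=[float(v) for v in sys.argv[1:]]
th=np.arctan2(T[1,0],T[0,0]); print("t",round(s["t"],2),"p",np.round(s["ee_pos"],4),"th",round(th,4),"tilt",np.round(T[:2,2],4),"F",np.round(s["contact_force"],1))
print("units",np.round(T.T@(np.array(a[:3])-s["ee_pos"])/.025,2), "turn",round(-((a[3]-th+np.pi)%(2*np.pi)-np.pi)/.1,2) if len(a)>3 else "")
E
python3 to.py .6125 -.0278 .033 .1355
```

```text
t 4.7 p [ 0.6106 -0.0288  0.125 ] th 0.1339 tilt [-0.0039 -0.0002] F [-0.1 -0.2 -0. ]
units [ 0.1  -0.03  3.68] turn -0.02
```

Emit:
{"api": "arm_command", "payload": {
  "increments": [
    [0.1,-0.03,0.8,0,0,0],
    [0,0,0.9,0,0,0],
    [0,0,0.8,0,0,0],
    [0,0,0.7,0,0,0],
    [0,0,0.45,0,0,0],
    [0,0,0,0,0,0]
  ]
}}

```text
t: 5.3
ee_pos: [0.614, -0.0271, 0.0351]
ee_rot: [0.998, 0.067, -0.001, 0.0]
contact_force: [-0.0, -0.4, -0.5]
gripper_width: 0.0855
grasp_force: 0.0
```

Emit:
{"api": "arm_command", "payload": {
  "increments": [
    [0,0,0,0,0,0],
    [0,0,0,0,0,0],
    [0,0,0,0,0,0],
    [0,0,0,0,0,0],
    [0,0,0,0,0,0],
    [0,0,0,0,0,0],
    [0,0,0,0,0,0]
  ],
  "hand": 0,
  "force": 40
}}

```text
t: 6.0
ee_pos: [0.6147, -0.027, 0.0364]
ee_rot: [0.998, 0.067, 0.001, 0.0]
contact_force: [-0.7, -0.9, 6.7]
gripper_width: 0.0249
grasp_force: 39.1
```

Emit:
{"api": "arm_command", "payload": {
  "increments": [
    [0,0,-0.12,0,0,0],
    [0.3,0,0,0,0,0],
    [0.4,0,0,0,0,0],
    [0.4,0,0,0,0,0],
    [0.4,0,0,0,0,0],
    [0.4,0,0,0,0,0],
    [0.3,0,0,0,0,0],
    [0,0,0,0,0,0],
    [0,0,0,0,0,0]
  ]
}}

```text
t: 6.9
ee_pos: [0.6668, -0.0198, 0.0367]
ee_rot: [0.998, 0.067, -0.003, 0.0]
contact_force: [-4.9, -1.7, -18.9]
gripper_width: 0.0246
grasp_force: 41.1
```

Emit:
{"api": "arm_command", "payload": {
  "increments": [
    [0.1,0,0.06,0,0,0],
    [0.1,0,0,0,0,0],
    [0,0,0,0,0,0],
    [0,0,0,0,0,0]
  ]
}}

```text
t: 7.3
ee_pos: [0.667, -0.0198, 0.0365]
ee_rot: [0.998, 0.067, -0.008, 0.001]
contact_force: [-19.5, -2.7, -0.1]
gripper_width: 0.0247
grasp_force: 42.9
```

Emit:
{"api": "arm_command", "payload": {
  "increments": [
    [-0.05,0,0,0,0,0],
    [0,0,0,0,0,0],
    [0,0,0,0,0,0],
    [0,0,0,0,0,0],
    [0,0,-0.5,0,0,0],
    [0,0,-1,0,0,0],
    [0,0,-1,0,0,0],
    [0,0,-1,0,0,0],
    [0,0,-1,0,0,0],
    [0,0,-1,0,0,-1],
    [0,0,-1,0,0,-1],
    [0,0,-1,0,0,-1]
  ],
  "hand": 0.75
}}

```text
t: 8.5
ee_pos: [0.6728, -0.0188, 0.2271]
ee_rot: [0.976, 0.218, 0.001, 0.0]
contact_force: [-0.2, -0.0, 0.7]
gripper_width: 0.0642
grasp_force: 0.0
```

```bash
python3 to.py .551 .288 .2 1.337
```

```text
t 8.5 p [ 0.6728 -0.0188  0.2271] th 0.439 tilt [ 0.0021 -0.0001] F [-0.2 -0.   0.7]
units [  0.8  -13.18   1.07] turn -8.98
```

Emit:
{"api": "arm_command", "payload": {
  "increments": [
    [0.05,-1,0,0,0,0],
    [0.05,-1,0,0,0,0],
    [0.05,-1,0,0,0,0],
    [0.05,-1,0,0,0,0],
    [0.1,-1,0,0,0,0],
    [0.1,-1,0,0,0,0],
    [0.1,-1,0,0,0,0],
    [0.1,-1,0,0,0,0],
    [0.1,-1,0,0,0,0],
    [0.1,-1,0,0,0,0],
    [0,-1,0,0,0,0],
    [0,-1,0,0,0,0]
  ]
}}

```text
t: 9.7
ee_pos: [0.5641, 0.2628, 0.2259]
ee_rot: [0.976, 0.216, 0.001, -0.0]
contact_force: [0.4, 0.3, 0.2]
gripper_width: 0.0643
grasp_force: 0.0
```

Emit:
{"api": "arm_command", "payload": {
  "increments": [
    [0,-1,0,0,0,0],
    [0,-0.18,0,0,0,-1],
    [0,0,0,0,0,-1],
    [0,0,0,0,0,-1],
    [0,0,0,0,0,-1],
    [0,0,0,0,0,-1],
    [0,0,0,0,0,-1],
    [0,0,0,0,0,-1],
    [0,0,0,0,0,-1],
    [0,0,0,0,0,-0.98],
    [0,0,0,0,0,0],
    [0,0,0,0,0,0]
  ]
}}

```text
t: 10.9
ee_pos: [0.5521, 0.2884, 0.2253]
ee_rot: [0.787, 0.617, 0.001, 0.0]
contact_force: [-0.5, 0.4, 0.2]
gripper_width: 0.064
grasp_force: 0.0
```

```bash
python3 - <<'E'
from h import *
im,d=bot.capture("wrist"); cv2.imwrite("pics/w2.png",im[...,::-1]); P=cloud("wrist",d)
q=P[(P[...,2]>.022)&(P[...,2]<.04)&(d>0)]; q=q[np.hypot(q[:,0]-.528,q[:,1]-.194)<.1]
b=cv2.minAreaRect((q[:,:2]*1000).astype(np.float32)); print(b,np.median(q[:,2]))
E
python3 to.py .551 .288 .013 1.337
```

```text
((528.2425537109375, 194.4525146484375), (148.68072509765625, 105.17117309570312), 76.61263275146484) 0.029823919428726392
t 10.95 p [0.552  0.2884 0.2252] th 1.3309 tilt [0.001  0.0003] F [-0.8  0.3  0.5]
units [-0.03 -0.04  8.49] turn -0.06
```

View pics/w2.png

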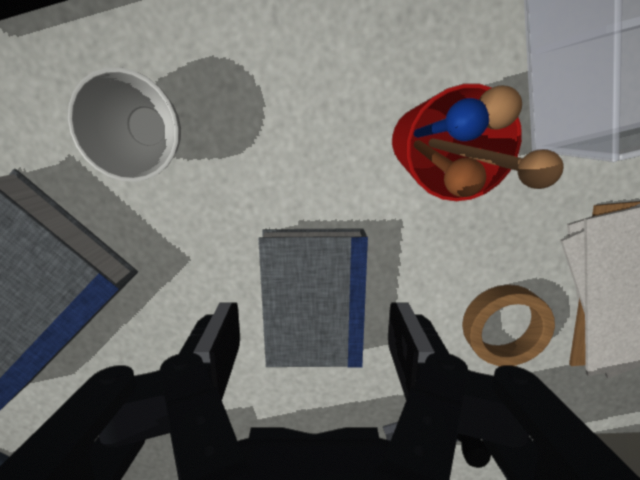

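The book is at (312,300) in the picture, square to the tool, with its rear edge at row 235. The cup at (460,140) is clear. I lower the tool behind the book.

Emit:
{"api": "arm_command", "payload": {
  "increments": [
    [0,-0.04,1,0,0,-0.06],
    [0,0,1,0,0,0],
    [0,0,1,0,0,0],
    [0,0,1,0,0,0],
    [0,0,1,0,0,0],
    [0,0,1,0,0,0],
    [0,0,1,0,0,0],
    [0,0,0.7,0,0,0],
    [0,0,0.4,0,0,0],
    [0,0,0.3,0,0,0],
    [0,0,0,0,0,0]
  ]
}}

```text
t: 12.05
ee_pos: [0.5508, 0.2885, 0.0142]
ee_rot: [0.784, 0.62, -0.0, 0.0]
contact_force: [-0.5, -0.5, 0.1]
gripper_width: 0.0639
grasp_force: 0.0
```

```bash
python3 to.py .551 .288 .013 1.337
```

```text
t 12.05 p [0.5508 0.2885 0.0142] th 1.3386 tilt [-0.0004 -0.0004] F [-0.5 -0.5  0.1]
units [-0.02  0.01  0.05] turn 0.02
```

Emit:
{"api": "arm_command", "payload": {
  "increments": [
    [-0.2,0,0,0,0,0],
    [-0.25,0,0,0,0,0],
    [-0.35,0,0,0,0,0],
    [-0.4,0,0,0,0,0],
    [-0.45,0,0,0,0,0],
    [-0.45,0,0,0,0,0],
    [-0.45,0,0,0,0,0],
    [-0.45,0,0,0,0,0],
    [-0.45,0,0,0,0,0],
    [-0.45,0,0,0,0,0],
    [-0.4,0,0,0,0,0],
    [-0.3,0,0,0,0,0]
  ]
}}

```text
t: 13.25
ee_pos: [0.524, 0.1753, 0.0144]
ee_rot: [0.784, 0.62, -0.0, 0.0]
contact_force: [0.9, 3.3, 2.3]
gripper_width: 0.0637
grasp_force: 1.6
```

```bash
cat > book.py <<'E'
from h import *
import sys
p=np.load("jig.npy"); n=sys.argv[1] if len(sys.argv)>1 else "top"
im,d=bot.capture(n); P=cloud(n,d); r=bot.silhouettes(n,"book")
c,s=np.cos(p[2]),np.sin(p[2]); J=np.array([[c,-s],[s,c]])
for o in r:
    q=P[o["pixels"]&(d>0)&(P[...,2]>.024)&(P[...,2]<.038)]
    if len(q)<200: continue
    b=cv2.minAreaRect((q[:,:2]*1000).astype(np.float32)); w=b[2]+(0 if b[1][0]>b[1][1] else 90)
    l=(np.array(b[0])/1e3-p[:2])@J; print(o["conf"],len(q),np.round(b[0],1),np.round(b[1],1),"jig xy",np.round(l*1e3,1),"rel yaw",round((w-np.degrees(p[2])+90)%180-90,2))
st=bot.state(); l=(st["ee_pos"][:2]-p[:2])@J; T=R.from_quat(st["ee_rot"]).as_matrix()
print("t",st["t"],"tool jig xy",np.round(l*1e3,1),"z",st["ee_pos"][2],"push yaw rel",np.round(np.degrees(np.arctan2(-T[1,0],-T[0,0])-p[2]),2),"F jig",np.round(st["contact_force"][:2]@J,1))
E
python3 book.py; python3 book.py side
```

```text
0.84 477 [472.7 120. ] [108.6  35.9] jig xy [-253.2    1.1] rel yaw -24.6
0.54 358 [724.8 110.9] [88.4 86.1] jig xy [-210.1  249.7] rel yaw -49.9
t 13.35 tool jig xy [-299.7   58.8] z 0.01395994067235462 push yaw rel -21.17 F jig [ 0.3 -0.2]
0.72 2218 [503.2  91.3] [148.  109.7] jig xy [-220.6   27.4] rel yaw -22.21
0.56 413 [220.  278.2] [208.9 144.9] jig xy [-444.1 -227.9] rel yaw -68.0
t 13.45 tool jig xy [-300.7   58.9] z 0.013866519546616982 push yaw rel -21.12 F jig [ 0.4 -0.2]
```

Emit:
{"api": "arm_command", "payload": {
  "increments": [
    [-0.3,0,0,0,0,0],
    [-0.4,0,0,0,0,0],
    [-0.4,-0.12,0,0,0,-0.34],
    [-0.4,-0.12,0,0,0,-0.34],
    [-0.4,-0.12,0,0,0,-0.34],
    [-0.4,-0.12,0,0,0,-0.34],
    [-0.4,-0.12,0,0,0,-0.34],
    [-0.4,-0.12,0,0,0,-0.34],
    [-0.4,-0.12,0,0,0,-0.34],
    [-0.3,-0.09,0,0,0,-0.26],
    [0,0,0,0,0,0]
  ]
}}

```text
t: 14.55
ee_pos: [0.4874, 0.0834, 0.0142]
ee_rot: [0.696, 0.718, -0.001, 0.0]
contact_force: [-0.3, -0.2, 0.4]
gripper_width: 0.0639
grasp_force: 0.0
```

```bash
python3 book.py side
python3 - <<'E'
from h import *
im,d=bot.capture("side"); cv2.imwrite("pics/s3.png",im[...,::-1])
E
```

```text
0.96 417 [185.7 337.5] [208.5  28. ] jig xy [-507.5 -253.9] rel yaw -60.81
0.94 1536 [490.8   0.7] [110.2 156.7] jig xy [-132.5    2.9] rel yaw -5.87
t 14.65 tool jig xy [-216.1   11.5] z 0.014426574270718745 push yaw rel -6.01 F jig [0.7 0.3]
```

View pics/s3.png

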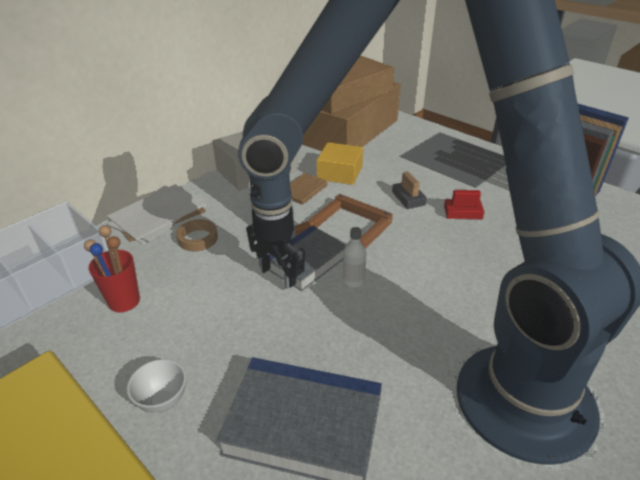

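The book's front is entering the jig's mouth, with the gripper behind it at (275,255) and the glue bottle at (355,260) clear to the side. I straighten the book and push on.

Emit:
{"api": "arm_command", "payload": {
  "increments": [
    [-0.3,-0.08,0,0,0,-0.23],
    [-0.4,-0.09,0,0,0,-0.27],
    [-0.4,-0.09,0,0,0,-0.27],
    [-0.4,-0.09,0,0,0,-0.27],
    [-0.4,0,0,0,0,0],
    [-0.4,0,0,0,0,0],
    [-0.4,0,0,0,0,0],
    [-0.4,0,0,0,0,0],
    [-0.4,0,0,0,0,0],
    [-0.4,0,0,0,0,0],
    [-0.4,0,0,0,0,0],
    [-0.4,0,0,0,0,0]
  ]
}}

```text
t: 15.9
ee_pos: [0.4933, -0.0325, 0.0146]
ee_rot: [0.657, 0.753, 0.0, 0.0]
contact_force: [-0.2, 3.9, 2.6]
gripper_width: 0.0641
grasp_force: 2.0
```

```bash
python3 book.py side;python3 book.py top
```

```text
0.97 878 [ 502.8 -115. ] [104.3 149.5] jig xy [-16.3  -0.8] rel yaw 0.35
0.56 409 [220.8 276.7] [208.6 148.3] jig xy [-442.5 -227.3] rel yaw -68.06
t 16.0 tool jig xy [-97.3   0.4] z 0.014259389423747267 push yaw rel -0.15 F jig [0.3 0.1]
0.87 242 [ 498.4 -125.9] [ 48.7 168.4] jig xy [-6.1 -6.7] rel yaw 28.96
t 16.1 tool jig xy [-98.6   0.1] z 0.014185888598966292 push yaw rel -0.07 F jig [-0.4 -0.9]
```

Emit:
{"api": "arm_command", "payload": {
  "increments": [
    [-0.2,0,0,0,0,0],
    [-0.2,0,0,0,0,0],
    [-0.15,0,0,0,0,0],
    [-0.1,0,0,0,0,0],
    [0,0,0,0,0,0]
  ]
}}

```text
t: 16.6
ee_pos: [0.4951, -0.0476, 0.0144]
ee_rot: [0.657, 0.754, -0.0, -0.0]
contact_force: [-0.3, 2.1, -2.2]
gripper_width: 0.0639
grasp_force: 1.2
```

```bash
python3 book.py side
```

```text
0.95 417 [169.  300.5] [254.4 117.4] jig xy [-473.1 -275.4] rel yaw -33.33
0.74 819 [ 503.1 -129.4] [102.3 147. ] jig xy [-1.9 -2.6] rel yaw 0.7
t 16.7 tool jig xy [-84.1   0.6] z 0.01441940143608178 push yaw rel 0.04 F jig [-3.7  0.6]
```

Emit:
{"api": "arm_command", "payload": {
  "increments": [
    [-0.1,0,0,0,0,0],
    [-0.1,0,0,0,0,0],
    [0,0,0,0,0,0]
  ]
}}

```text
t: 17.0
ee_pos: [0.4948, -0.0478, 0.0145]
ee_rot: [0.656, 0.754, 0.002, -0.002]
contact_force: [-3.3, 12.1, -0.2]
gripper_width: 0.064
grasp_force: 6.4
```

Emit:
{"api": "arm_command", "payload": {
  "increments": [
    [0.3,0,0,0,0,0],
    [0.3,0,0,0,0,0],
    [0,0,-0.7,0,0,0],
    [0,0,-1,0,0,0],
    [0,0,-1,0,0,0],
    [0,0,-1,0,0,0],
    [0,0,-1,0,0,0],
    [0,0,-1,0,0,1],
    [0,0,-1,0,0,1],
    [0,0,-1,0,0,1],
    [0,0,0,0,0,1],
    [0,0,0,0,0,1]
  ],
  "hand": 1
}}

```text
t: 18.2
ee_pos: [0.4947, -0.0387, 0.2084]
ee_rot: [0.825, 0.565, 0.001, 0.002]
contact_force: [0.0, -0.1, 0.8]
gripper_width: 0.0851
grasp_force: 0.0
```

Emit:
{"api": "arm_command", "payload": {
  "increments": [
    [0,0,0,0,0,1],
    [0,0,0,0,0,1],
    [0,0,0,0,0,1],
    [0,0,0,0,0,1],
    [0,0,0,0,0,1],
    [0,0,0,0,0,1],
    [0,0,0,0,0,1],
    [0,0,0,0,0,1],
    [0,0,0,0,0,1],
    [0,0,0,0,0,1],
    [0,0,0,0,0,0.7],
    [0,0,0,0,0,0]
  ]
}}

```text
t: 19.4
ee_pos: [0.4941, -0.0384, 0.2074]
ee_rot: [0.998, 0.068, 0.0, 0.001]
contact_force: [-0.6, 0.3, 0.6]
gripper_width: 0.0852
grasp_force: 0.0
```

```bash
sed -i 's/im,d=bot.capture(n);/im,d=bot.capture(n); cv2.imwrite("pics\/last_%s.png"%n,im[...,::-1]);/' book.py
cat >> book.py <<'E'
Q=P[(P[...,2]>.048)&(P[...,2]<.065)&(d>0)]; L=(Q[:,:2]-p[:2])@J; m=(abs(L[:,0]+.088)<.025)&(L[:,1]>.09)&(L[:,1]<.2)
if m.sum()>20: k=cv2.minEnclosingCircle((Q[m][:,:2]*1000).astype(np.float32)); print("knob",k,"q mm",((np.array(k[0])/1e3-p[:2])@J*1e3)-[0,118],m.sum())
E
python3 book.py wrist; python3 to.py .6665 -.0204 .1 .1355
```

```text
0.8 1049 [253.4 207.9] [197.8   4.9] jig xy [-369.9 -204.3] rel yaw -68.12
0.66 19077 [ 506.6 -132.3] [105.3 150.5] jig xy [1.4 0.5] rel yaw 0.27
t 19.5 tool jig xy [-93.6   0.9] z 0.20728406928544985 push yaw rel -89.86 F jig [-0.3 -0.3]
knob ((654.23388671875, -20.528451919555664), 9.425496101379395) q mm [-89.38916706  43.94662571] 148
t 19.5 p [ 0.4941 -0.0382  0.2073] th 0.138 tilt [ 0.0004 -0.0007] F [-0.4  0.3  0.1]
units [6.93 0.24 4.29] turn 0.02
```

Emit:
{"api": "arm_command", "payload": {
  "increments": [
    [0.7,0.04,0,0,0,0],
    [1,0.04,0,0,0,0],
    [1,0.04,0,0,0,0],
    [1,0.04,0,0,0,0],
    [1,0.04,0,0,0,0],
    [1,0.04,0,0,0,0],
    [0.8,0,0.5,0,0,0],
    [0.4,0,0.5,0,0,0],
    [0,0,0,0,0,0]
  ]
}}

```text
t: 20.4
ee_pos: [0.6649, -0.0204, 0.1792]
ee_rot: [0.998, 0.069, -0.002, -0.0]
contact_force: [-0.6, 0.5, 0.1]
gripper_width: 0.0856
grasp_force: 0.0
```

```bash
python3 book.py wrist; python3 to.py .6665 -.0204 .036 .1355
```

```text
0.95 8462 [ 506.6 -132.2] [106.4 149.7] jig xy [1.3 0.6] rel yaw -0.15
0.44 548 [ 506.9 -358.2] [52.8 17.4] jig xy [225.3 -29.7] rel yaw -32.86
0.22 1510 [ 665.4 -275.2] [102.2  28.7] jig xy [164.5 138.6] rel yaw -87.19
t 20.5 tool jig xy [-88.  172.3] z 0.18139512573421526 push yaw rel -89.91 F jig [0.1 0.3]
knob ((663.9680786132812, -19.741806030273438), 14.024149894714355) q mm [-88.85256212  53.69779788] 1068
t 20.5 p [ 0.6647 -0.0205  0.1814] th 0.1372 tilt [-0.0021 -0.0003] F [ 0.3 -0.  -0.4]
units [0.09 0.01 5.82] turn 0.02
```

Emit:
{"api": "arm_command", "payload": {
  "increments": [
    [0,0,1,0,0,0],
    [0,0,1,0,0,0],
    [0,0,1,0,0,0],
    [0,0,1,0,0,0],
    [0,0,0.8,0,0,0],
    [0,0,0.6,0,0,0],
    [0,0,0.4,0,0,0],
    [0,0,0,0,0,0]
  ]
}}

```text
t: 21.3
ee_pos: [0.6649, -0.0206, 0.0363]
ee_rot: [0.998, 0.068, -0.001, 0.0]
contact_force: [0.1, -0.8, -0.2]
gripper_width: 0.0854
grasp_force: 0.0
```

Emit:
{"api": "arm_command", "payload": {
  "increments": [
    [0,0,0,0,0,0],
    [0,0,0,0,0,0],
    [0,0,0,0,0,0],
    [0,0,0,0,0,0],
    [0,0,0,0,0,0],
    [0,0,0,0,0,0],
    [0,0,0,0,0,0]
  ],
  "hand": 0,
  "force": 40
}}

```text
t: 22.0
ee_pos: [0.6661, -0.0199, 0.0379]
ee_rot: [0.998, 0.068, 0.0, -0.0]
contact_force: [-1.1, -0.2, 5.0]
gripper_width: 0.0249
grasp_force: 39.3
```

Emit:
{"api": "arm_command", "payload": {
  "increments": [
    [-0.2,0,0,0,0,0],
    [-0.3,0,0,0,0,0],
    [-0.4,0,0,0,0,0],
    [-0.4,0,0,0,0,0],
    [-0.4,0,0,0,0,0],
    [-0.3,0,0,0,0,0],
    [-0.15,0,0,0,0,0],
    [0,0,0,0,0,0],
    [0,0,0,0,0,0]
  ]
}}

```text
t: 22.9
ee_pos: [0.6115, -0.0275, 0.0378]
ee_rot: [0.998, 0.068, -0.0, 0.0]
contact_force: [0.2, 1.9, 8.0]
gripper_width: 0.0248
grasp_force: 39.8
```

Emit:
{"api": "arm_command", "payload": {
  "increments": [
    [-0.1,0,0,0,0,0],
    [-0.1,0,0,0,0,0],
    [0,0,0,0,0,0]
  ]
}}

```text
t: 23.2
ee_pos: [0.6114, -0.0275, 0.038]
ee_rot: [0.998, 0.069, 0.005, -0.001]
contact_force: [12.8, 2.5, -2.8]
gripper_width: 0.0248
grasp_force: 39.9
```

Emit:
{"api": "arm_command", "payload": {
  "increments": [
    [0.15,0,0,0,0,0],
    [0,0,0,0,0,0],
    [0,0,0,0,0,0],
    [0,0,0,0,0,0],
    [0,0,0,0,0,0],
    [0,0,-0.5,0,0,0],
    [0,0,-1,0,0,0],
    [0,0,-1,0,0,0],
    [0,0,-1,0,0,1],
    [0,0,-1,0,0,1],
    [0,0,-1,0,0,1],
    [0,0,-1,0,0,1]
  ],
  "hand": 1
}}

```text
t: 24.4
ee_pos: [0.611, -0.0276, 0.2017]
ee_rot: [0.991, -0.133, 0.0, -0.0]
contact_force: [-0.0, -1.6, -0.6]
gripper_width: 0.0857
grasp_force: 0.0
```

```bash
python3 book.py side; python3 book.py wrist; python3 to.py .476 -.3425 .18 -.4747
```

```text
0.85 410 [221.1 276.6] [209.2 148.5] jig xy [-442.4 -227. ] rel yaw -67.99
0.58 1779 [ 506.8 -131. ] [108.  156.2] jig xy [0.2 0.9] rel yaw -0.11
t 24.5 tool jig xy [-88.2 120.7] z 0.20467694694751482 push yaw rel 247.11 F jig [0.3 0.8]
knob ((606.6685791015625, -26.297494888305664), 14.75168514251709) q mm [-90.10375293  -3.96193003] 93
0.62 14131 [ 505.3 -132.3] [105.5 149. ] jig xy [ 1.2 -0.7] rel yaw 0.39
0.5 3907 [ 529.6 -124.1] [223.9 173.4] jig xy [-3.6 24.5] rel yaw -8.88
t 24.6 tool jig xy [-88.1 118.4] z 0.20072819074761414 push yaw rel 247.22 F jig [-1.   0.2]
knob ((607.9625244140625, -27.26458740234375), 14.062704086303711) q mm [-88.97060263  -2.81061218] 877
t 24.6 p [ 0.6113 -0.0277  0.2007] th -0.262 tilt [ 0.0017 -0.0004] F [ 0.   1.  -0.4]
units [-1.97 13.57  0.82] turn 2.13
```

View pics/last_wrist.png

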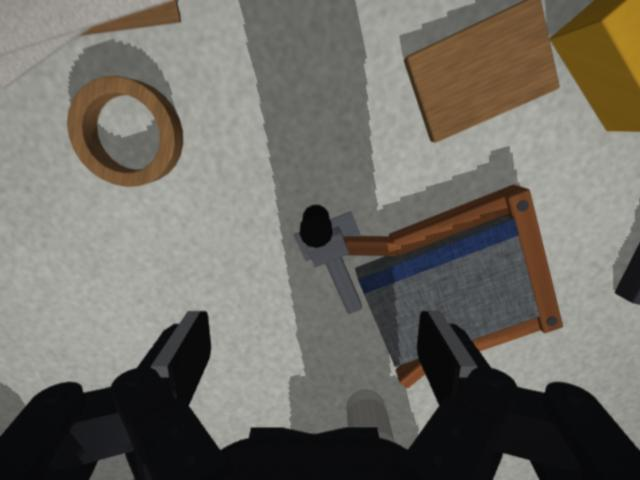

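The book lies in the bay against the back bar (around (460,290)), and the bolt bar at (345,280) stands behind it. Next is the weight.

Emit:
{"api": "arm_command", "payload": {
  "increments": [
    [-0.1,0.6,0,0,0,0],
    [-0.15,1,0,0,0,0],
    [-0.15,1,0,0,0,0],
    [-0.15,1,0,0,0,0],
    [-0.15,1,0,0,0,0],
    [-0.15,1,0,0,0,0],
    [-0.15,1,0,0,0,0],
    [-0.15,1,0,0,0,0],
    [-0.15,1,0,0,0,0],
    [-0.15,1,0,0,0,0],
    [-0.15,1,0,0,0,0],
    [-0.15,1,0,0,0,0]
  ]
}}

```text
t: 25.8
ee_pos: [0.4912, -0.298, 0.1982]
ee_rot: [0.991, -0.132, -0.001, -0.0]
contact_force: [0.3, -0.2, -0.2]
gripper_width: 0.0853
grasp_force: 0.0
```

Emit:
{"api": "arm_command", "payload": {
  "increments": [
    [-0.15,1,0,0,0,0],
    [-0.07,0.95,0,0,0,0.1],
    [0,0,0,0,0,1],
    [0,0,0,0,0,1],
    [0,0,0,0,0,0],
    [0,0,0,0,0,0]
  ]
}}

```text
t: 26.4
ee_pos: [0.4745, -0.3422, 0.1987]
ee_rot: [0.972, -0.233, -0.001, -0.0]
contact_force: [-0.4, 0.8, 0.7]
gripper_width: 0.0856
grasp_force: 0.0
```

```bash
python3 - <<'E'
from h import *
im,d=bot.capture("wrist"); cv2.imwrite("pics/w4.png",im[...,::-1]); P=cloud("wrist",d)
for z0,z1 in((.05,.07),(.016,.03)):
    q=P[(P[...,2]>z0)&(P[...,2]<z1)&(np.hypot(P[...,0]-.476,P[...,1]+.3425)<.055)&(d>0)]
    print(cv2.minAreaRect((q[:,:2]*1000).astype(np.float32)),np.median(q[:,2]))
E
python3 to.py .476 -.3425 .034 -.4747
```

```text
((477.5633544921875, -344.2569274902344), (17.918413162231445, 60.95346450805664), 63.63927459716797) 0.06180499016537844
((477.0475158691406, -343.92889404296875), (52.11458969116211, 84.10104370117188), 63.31777572631836) 0.024207944488203764
t 26.45 p [ 0.4748 -0.3421  0.1989] th -0.4715 tilt [-0.0013  0.0007] F [0.5 0.7 0.8]
units [ 0.06 -0.01  6.6 ] turn 0.03
```

View pics/w4.png

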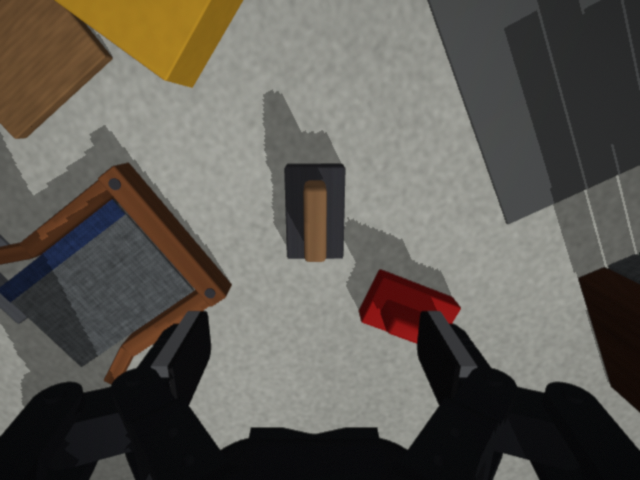

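The dark weight's handle at (315,220) is upright between the fingers, and the red one at (410,305) is clear. I lower and grip.

Emit:
{"api": "arm_command", "payload": {
  "increments": [
    [0.09,0.01,0.7,0,0,0],
    [0,0,1,0,0,0],
    [0,0,1,0,0,0],
    [0,0,1,0,0,0],
    [0,0,1,0,0,0],
    [0,0,0.9,0,0,0],
    [0,0,0.6,0,0,0],
    [0,0,0.27,0,0,0],
    [0,0,0,0,0,0]
  ]
}}

```text
t: 27.35
ee_pos: [0.4772, -0.3431, 0.0372]
ee_rot: [0.972, -0.234, -0.001, -0.0]
contact_force: [-0.2, -0.0, -0.7]
gripper_width: 0.0851
grasp_force: 0.0
```

Emit:
{"api": "arm_command", "payload": {
  "increments": [
    [0,0,0,0,0,0],
    [0,0,0,0,0,0],
    [0,0,0,0,0,0],
    [0,0,0,0,0,0],
    [0,0,0,0,0,0],
    [0,0,0,0,0,0],
    [0,0,0,0,0,0],
    [0,0,0,0,0,0]
  ],
  "hand": 0,
  "force": 60
}}

```text
t: 28.15
ee_pos: [0.4775, -0.3439, 0.0384]
ee_rot: [0.972, -0.235, 0.0, 0.0]
contact_force: [-2.3, -0.9, 6.2]
gripper_width: 0.0176
grasp_force: 62.7
```

Emit:
{"api": "arm_command", "payload": {
  "increments": [
    [0,0,-0.3,0,0,0],
    [0,0,-0.7,0,0,0],
    [0,0,-1,0,0,0],
    [0,0,-1,0,0,0],
    [0,0,-0.7,0,0,0],
    [0,0,-0.3,0,0,0],
    [0,0,0,0,0,0]
  ]
}}

```text
t: 28.85
ee_pos: [0.4772, -0.3429, 0.1377]
ee_rot: [0.972, -0.234, -0.0, -0.0]
contact_force: [-0.3, -0.3, -7.0]
gripper_width: 0.0171
grasp_force: 61.1
```

Emit:
{"api": "arm_command", "payload": {
  "increments": [
    [-0.1,-0.3,0,0,0,0],
    [-0.25,-0.7,0,0,0,0],
    [-0.3,-0.8,0,0,0,0],
    [-0.3,-0.9,0,0,0,0],
    [-0.35,-1,0,0,0,0],
    [-0.35,-1,0,0,0,0],
    [-0.35,-1,0,0,0,0],
    [-0.3,-0.9,0,0,0,0],
    [-0.3,-0.8,0,0,0,0],
    [-0.15,-0.5,0,0,0,0],
    [-0.08,-0.2,0,0,0,0],
    [0,0,0,0,0,0]
  ]
}}

```text
t: 30.05
ee_pos: [0.5065, -0.1303, 0.1373]
ee_rot: [0.972, -0.234, -0.001, 0.0]
contact_force: [0.5, -1.1, -7.3]
gripper_width: 0.017
grasp_force: 61.1
```

Emit:
{"api": "arm_command", "payload": {
  "increments": [
    [0,0,0,0,0,-0.4],
    [0,0,0,0,0,-0.7],
    [0,0,0,0,0,-0.8],
    [0,0,0,0,0,-0.8],
    [0,0,0,0,0,-0.8],
    [0,0,0,0,0,-0.8],
    [0,0,0,0,0,-0.8],
    [0,0,0,0,0,-0.6],
    [0,0,0,0,0,-0.35],
    [0,0,0,0,0,0],
    [0,0,0,0,0,0]
  ]
}}

```text
t: 31.15
ee_pos: [0.5064, -0.1321, 0.1376]
ee_rot: [0.998, 0.064, -0.0, 0.0]
contact_force: [-0.4, -0.1, -7.6]
gripper_width: 0.0169
grasp_force: 61.0
```

```bash
python3 to.py .5062 -.1315 .0684 .1355
python3 - <<'E'
from h import *
im,d=bot.capture("wrist"); cv2.imwrite("pics/w5.png",im[...,::-1]); print(bot.state()["gripper_width"],bot.state()["grasp_force"])
E
```

```text
t 31.15 p [ 0.5064 -0.1321  0.1376] th 0.1291 tilt [-0.0004 -0.0005] F [-0.4 -0.1 -7.6]
units [-0.   -0.03  2.77] turn -0.06
0.01710137513387403 61.002198457717896
```

View pics/w5.png

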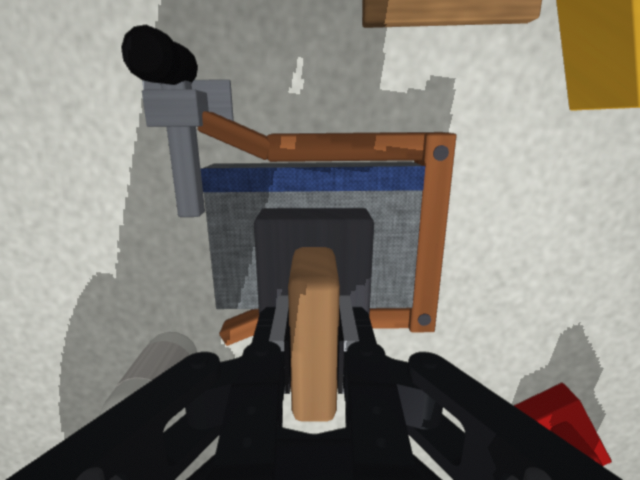

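The weight hangs level over the book at (315,260), and the bolt at (185,165) is home. I lower gently.

Emit:
{"api": "arm_command", "payload": {
  "increments": [
    [0,0,0.4,0,0,-0.06],
    [0,0,0.6,0,0,0],
    [0,0,0.6,0,0,0],
    [0,0,0.5,0,0,0],
    [0,0,0.3,0,0,0],
    [0,0,0.15,0,0,0],
    [0,0,0.05,0,0,0],
    [0,0,0,0,0,0]
  ]
}}

```text
t: 32.0
ee_pos: [0.5071, -0.1308, 0.0731]
ee_rot: [0.998, 0.069, 0.0, 0.0]
contact_force: [1.4, 0.5, -7.7]
gripper_width: 0.0171
grasp_force: 60.8
```

Emit:
{"api": "arm_command", "payload": {
  "increments": [
    [0,0,0.05,0,0,0],
    [0,0,0.05,0,0,0],
    [0,0,0.03,0,0,0],
    [0,0,0,0,0,0]
  ]
}}

```text
t: 32.4
ee_pos: [0.5067, -0.1309, 0.0696]
ee_rot: [0.998, 0.069, 0.0, 0.0]
contact_force: [-0.4, -0.6, -7.5]
gripper_width: 0.017
grasp_force: 60.9
```

Emit:
{"api": "arm_command", "payload": {
  "increments": [
    [0,0,0.03,0,0,0],
    [0,0,0.03,0,0,0],
    [0,0,0,0,0,0]
  ]
}}

```text
t: 32.7
ee_pos: [0.5068, -0.1309, 0.0684]
ee_rot: [0.998, 0.069, 0.0, 0.0]
contact_force: [-1.4, -0.1, -3.6]
gripper_width: 0.0169
grasp_force: 61.5
```

Touching. One more small step, then release.

Emit:
{"api": "arm_command", "payload": {
  "increments": [
    [0,0,0.02,0,0,0],
    [0,0,0.01,0,0,0],
    [0,0,0,0,0,0]
  ]
}}

```text
t: 33.0
ee_pos: [0.5069, -0.131, 0.0684]
ee_rot: [0.998, 0.069, 0.0, 0.0]
contact_force: [-3.8, -1.3, 5.8]
gripper_width: 0.0171
grasp_force: 63.1
```

Emit:
{"api": "arm_command", "payload": {
  "increments": [
    [0,0,0,0,0,0],
    [0,0,0,0,0,0],
    [0,0,0,0,0,0],
    [0,0,0,0,0,0],
    [0,0,-0.4,0,0,0],
    [0,0,-0.8,0,0,0],
    [0,0,-1,0,0,0],
    [0,0,-1,0,0,0],
    [0,0,-1,0,0,0],
    [0,0,-1,0,0,0],
    [0,0,-1,0,0,0],
    [0,0,0,0,0,0]
  ],
  "hand": 0.8
}}

```text
t: 34.2
ee_pos: [0.5091, -0.131, 0.2266]
ee_rot: [0.998, 0.069, 0.004, 0.001]
contact_force: [0.2, 1.1, 0.8]
gripper_width: 0.0683
grasp_force: 0.0
```

```bash
python3 book.py wrist
python3 - <<'E'
from h import *
p=np.load("jig.npy");c,s=np.cos(p[2]),np.sin(p[2]); J=np.array([[c,-s],[s,c]])
im,d=bot.capture("wrist"); P=cloud("wrist",d)
for z0,z1 in((.08,.1),(.046,.062)):
    q=P[(P[...,2]>z0)&(P[...,2]<z1)&(np.hypot(P[...,0]-.506,P[...,1]+.131)<.06)&(d>0)]
    b=cv2.minAreaRect((q[:,:2]*1000).astype(np.float32)); print(b,np.median(q[:,2]),"std z",q[:,2].std(),"jig",(np.array(b[0])/1e3-p[:2])@J)
E
```

```text
0.94 384 [207.6 182.7] [42.9  5.1] jig xy [-351.2 -253.1] rel yaw -67.31
0.75 11030 [ 504.7 -131. ] [104.  148.2] jig xy [-0.2 -1.1] rel yaw 0.1
t 34.3 tool jig xy [-0.  1.] z 0.22311622980336265 push yaw rel -89.87 F jig [-0.   0.1]
knob ((607.9115600585938, -27.102962493896484), 14.14266300201416) q mm [-89.13763383  -2.8392575 ] 1106
((506.3655090332031, -130.33639526367188), (60.776119232177734, 17.922773361206055), 8.32917594909668) 0.09061309994383582 std z 0.0015653203027291573 jig [-0.00058068  0.00059021]
((505.8748779296875, -130.44163513183594), (83.5492935180664, 52.07159423828125), 8.024125099182129) 0.05298929793744994 std z 0.0009623229461457064 jig [-5.42733558e-04  8.98538772e-05]
```

View pics/last_wrist.png

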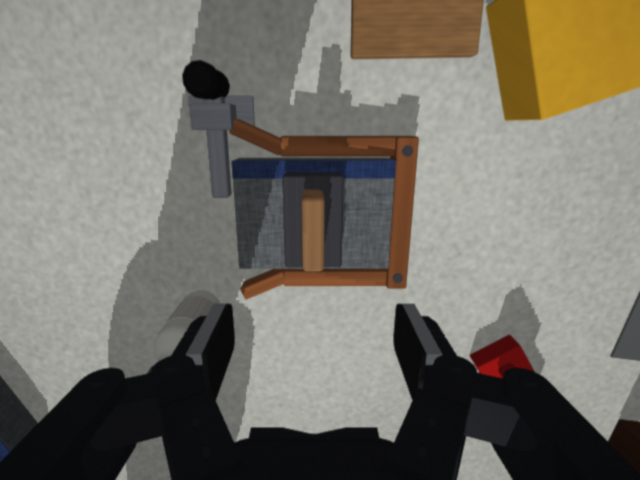

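The weight lies flat and centred on the book (about 0.5 mm off in the jig frame), the bolt is home, and the rest of what the picture shows is undisturbed.

```bash
python3 -c "
from station import bot
print(bot.hand_in())"
```

```text
the job is handed in; nothing more can be done
None
```

The job is done and handed in at about 34 s: the book is against the back bar, the bolt is home behind it, and the weight sits flat on the middle of the book. The hand-in gave no verdict.

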